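# Unhitch a trolley coupling on its bench stand and hold the tongue up

### The arm

A 6-joint arm with a two-finger parallel gripper is mounted at the origin on a cart in front of the work surface, level with it; the furniture and walls round the work are solid. World frame = base frame: x ahead of the robot, y to its left, z up, the work surface at z = 0. Lengths are in m, angles in rad, forces in N, time in s.
With the tool pointing down it reaches from about 0.35 to 0.85 m from the base axis. Payload 8.1 kg.
Tool frame: the origin (TCP) lies at the very end of the fingers, on their centre line; the grasp point (between the pads) lies 19 mm behind it (robot.pinch_z is the distance from the TCP to the grasp point, in m); y points along the fingers, x is the direction in which the jaws open and shut, and the axes are right-handed (so a half turn about y gives the same grasp; the last joint's range is limited). The gripper opens to 93 mm and grips with 3 to 60 N. Pads are 15 mm wide; open, the fingers measure 128 mm over their backs; the gripper's body (75 mm by 188 mm) begins 65 mm behind the grasp point.
Start: joints at [-1.382, 0.13, 1.488, -0, 1.523, -0.085], TCP at [0.162, -0.578, 0.219] pointing down, gripper open.
Joint ranges: [-2.96, 2.96], [-0.89, 2.26], [0.02, 2.5], [-1.34, 4.48], [0, 2.73], [-2.66, 2.66]. Speed limits (rad/s): [2.39, 2.39, 2.79, 3.14, 3.14, 3.14].

### API

Orientations are given as a rotation vector (axis times angle).
In Python, from plant import robot gives the robot as it stands.
- The arm moves only by the shell command python3 -m inch 'ROWS' [FORCE]. ROWS is JSON, a list of rows, each a list of 5 numbers: the closure, from -1 (fully open) to 1 (shut), then the shift along the world's x, y, z in m, then the turn about the world's z in rad. A call has 1 to 8 rows; each row is the pose to reach, as a shift and turn from the pose measured when the call began; what a row does not reach only later rows make up. A row lasts 1/8 s, in which the tool goes at most 62.5 mm and 10.7 degrees, less where a joint would pass 70% of its speed; a pose out of reach is approached as far as the arm can. A call with a gripper value outside its range is refused whole. The fingers move at their own pace and stop on an object; FORCE is the grip in N (left out, the last holds). Time passes only in rows, so rows that repeat a pose let the fingers close. It gives the time, the measured TCP pose, the force and the opening at its end, in the units of the state.
- robot.read_state(): the state, without advancing time (a new reading comes with each control period).
- robot.read_camera(name): name is "side" or "top" or "wrist"; returns a dict with "color" (384x512x3 uint8, red, green, blue), "mtx" (3x3 intrinsics, pixels), "dist_coeffs" ([k1, k2, p1, p2, k3] as OpenCV has them; the pictures are not rectified), "R" (3x3) and "t" (3): a world point X has camera coordinates R X + t; the wrist camera has in their place "hand_eye" (4x4, takes a point from camera to tool coordinates, whose origin is the TCP and whose axes are the tool frame's). Camera axes: x right, y down, z forward; pixel columns grow to the right and rows downward; lengths in m; the calibration is good to about 2 mm. A picture is of the moment at which its call begins: read the wrist's pose just before it. There is no depth.
- robot.close_job(): hands the job in, once; it reports no verdict.
The state is a dict: "t": time; "q": joint angles; "dq": joint speeds; "joint_torque": joint torques, N m; "tool_pos": TCP position; "orientation": TCP orientation; "force": force on the tool from outside, world axes, zero at the start; "wrist_torque": the same for the moment, N m; "opening": finger opening in m.
Only numpy, scipy, OpenCV 4.12 (cv2) and the standard library are available. Lean on these libraries where they do the work, as an engineer would, in place of code of your own. Each camera call takes 0.05 s, during which the arm holds its last target. There are 200 camera calls.

### The job

Unhitch the trolley tongue on the grey bench stand: first press the green plunger of the air dump valve beside it all the way down to its stop to vent the coupling, then take the red upright latch handle, pull it sideways away from the coupler against its spring as far as it goes, and with it lift the yellow tongue until the coupler is well clear of the ball, about 5 to 6 cm higher than it sat. Finish while still holding the tongue up and still by the red handle: do not lower it or let go, and leave the other things on the bench where they are.

Things in the scene. Friction and masses are not known exactly. Their poses are not given: they have to be found in the camera images.
- hitch: Fixed grey stand on the bench, carrying ball, tongue, latch and valve. Origin on the bench below the ball. x runs along the tongue from ball to pivot, y sideways from the ball to the red handle, z up. Foot plate x -60..230, y -50..50, 8 mm thick, with an outrigger (x 18..92) to y -125 for the valve. Pivot cheeks x 155..205, y -32..32, 106 mm high
- pivot (a point): Point on the tongue's hinge axis, on the centre line, 80 mm up, 180 mm from the ball along the stand's x axis; the hinge axis is the stand's y axis
- ball (a point): Centre of the fixed steel ball, 40 mm across, 75 mm above the bench
- coupler (a point): Centre of the top of the dark steel coupler on the tongue's end, a box 76 mm (x) by 64 mm (y), open below, that sits over the ball: top 106 mm up, lower edge 60 mm when down; a low nut stands 8 mm above it. Moves with the tongue
- latch_grip (a point): Point in the red upright latch handle, 18 mm below its top. Flat bar, 12 mm thick along the stand's y (grip across this, from above), 22 mm wide along x. Shut, it stands at stand y +88 mm beside the ball, this point 119 mm up, the bar from 52 to 137 mm. 50 mm clear between handle and coupler, open beyond. Leans with the raised tongue
- latch (a joint): Latch slide in m: 0 shut, 0.014 pulled out to its stop along the stand's +y, away from the coupler. A spring draws it shut (4 N at 0, 9 N at the stop). Beyond about 0.009 its bolt clears the collar under the ball and the tongue can rise; before that the tongue is locked down. It rides on the tongue: lifting the handle lifts the tongue
- tongue (a joint): Angle of the tongue in rad: 0 level, sitting on the ball; grows as the coupler end is lifted about the pivot, up to 0.7; 0.30 lifts the coupler 53 mm. Takes about 2 to 5 N to lift by the handle, and falls back when let go
- plunger (a joint): Travel of the dump valve's plunger in m: 0 up, 0.012 pressed down to its stop; a spring brings it back up (3 N at the top, 7 N at the stop)
- plunger_top (a point): Centre of the top of the plunger's green head, 32 mm across and 12 mm thick, 88 mm above the bench when up; straight above the stand's point x = 55, y = -95 mm. It is pressed straight down. The valve's block below is 44 mm square with a brass collar
- mug: Bystander: grey mug, 82 x 114 x 94 mm; origin at the centre of its underside
- steel_cup: Bystander: dark steel cup, 66 mm across, 38 mm high; origin at the centre of its underside
- masking_tape: Bystander: roll of cream tape lying flat, 91 mm across, 24 mm high; origin at the centre of its underside
- rod_blue: Bystander: blue glass rod lying down, 12 mm thick, 150 mm long along its y; origin under its middle
- rod_red: Bystander: red glass rod lying down, 13 mm thick, 130 mm long along its y; origin under its middle
- wax_cake: Bystander: round yellow wax cake, 68 mm across, 21 mm high; origin at the centre of its underside

How it is judged:
By the outcome, as a careful person would: the job done as asked, in the order asked, and still so for the second after the job is handed in, while the arm keeps its last pose, push and grip.
It also fails if it takes over 42 s, if anything falls off the work surface, if the arm or the gripper's body presses on something with over 40 N, if the wrist force passes 120 N, or if a joint passes its speed limit or range.

## Working session

There is one attempt and no reset: what is moved stays moved. The work goes in short steps, Python scripts to look and compute and a shell command to move; the robot and the scene stay as the last step left them, time stands still between calls to the robot, and variables do not carry over. Pictures are saved under pics/ and viewed, about 8 in all and at most 12, crops included, and the job is handed in when it is done.

```bash
ls; mkdir -p pics; python3 - <<'E'
from plant import robot
import cv2
print(robot.read_state())
for n in("top","side"):
    c=robot.read_camera(n); cv2.imwrite(f"pics/{n}0.png",cv2.resize(c["color"][:,:,::-1],(800,600),interpolation=cv2.INTER_CUBIC))
    print(n,c["mtx"],c["dist_coeffs"],c["R"],c["t"])
E
```

```text
pics
{'t': 0.0, 'q': array([-1.38239843e+00,  1.31139191e-01,  1.48928533e+00,  8.05325244e-07,
        1.52297378e+00, -8.54048989e-02]), 'dq': array([ 0.0004105 , -0.00073726,  0.00107635, -0.00072322,  0.0008332 ,
       -0.00075547]), 'joint_torque': array([-3.21254382e-03, -5.59844291e+01, -4.91768539e+01,  7.66702951e-02,
        3.55256803e-02, -2.29676261e-04]), 'tool_pos': array([ 0.1621498 , -0.57708909,  0.21759724]), 'orientation': array([-1.32512337,  1.00610302, -1.00387291]), 'force': array([ 0.16947296, -0.40178736, -0.87846462]), 'wrist_torque': array([ 0.03629656, -0.03017592,  0.02397944]), 'opening': 0.09338690374231408}
top [[399.76251401   0.         256.55024838]
 [  0.         399.76251401 183.22174884]
 [  0.           0.           1.        ]] [-0.04056614  0.          0.          0.          0.        ] [[ 0.02408049 -0.99943225 -0.02356514]
 [-0.98618708 -0.01988416 -0.16443741]
 [ 0.16387548  0.02719937 -0.98610599]] [0.01519477 0.54152248 1.24056672]
side [[459.85757153   0.         254.32641243]
 [  0.         459.85757153 192.47875311]
 [  0.           0.           1.        ]] [-0.03424103  0.          0.          0.          0.        ] [[-0.9976608   0.06834026  0.00159234]
 [ 0.02343284  0.36377973 -0.93119021]
 [-0.06421704 -0.92897466 -0.36453019]] [0.5420143  0.06249283 1.30275919]
```

View pics/top0.png

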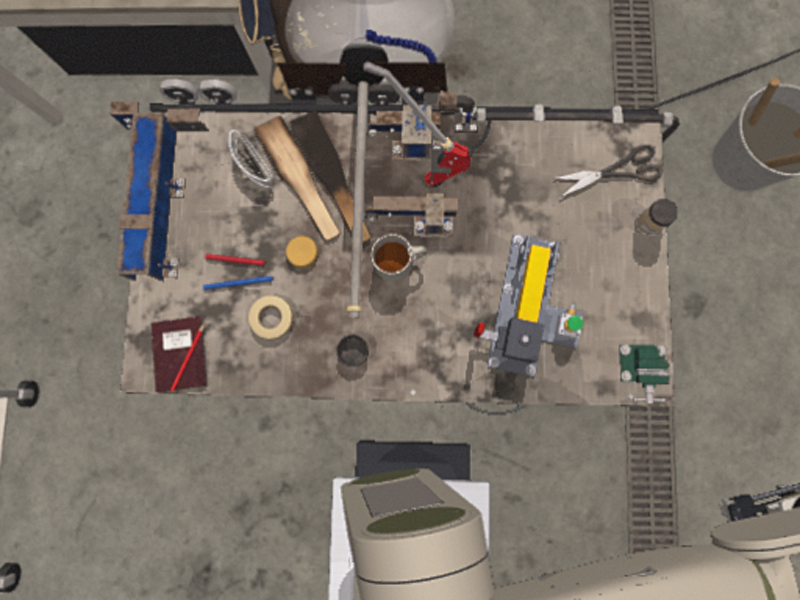

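View pics/side0.png

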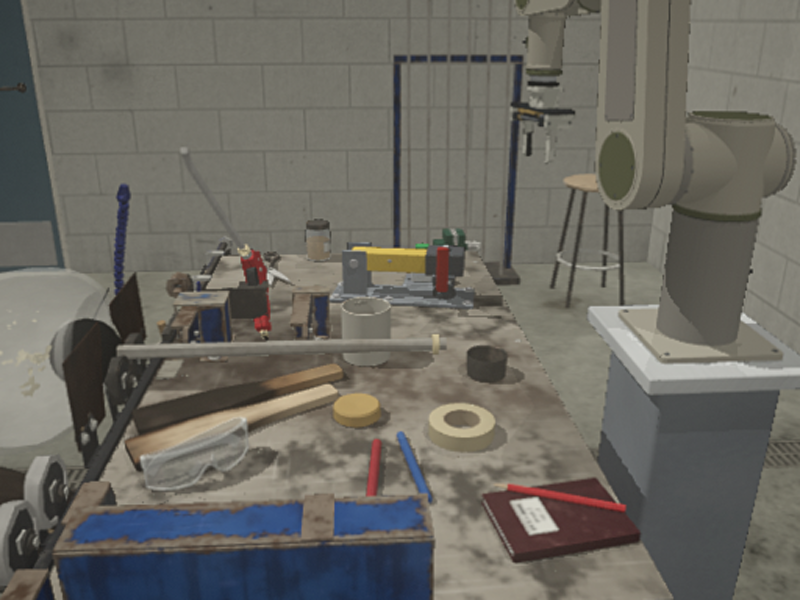

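The top view shows the hitch at right: coupler about (524,338), green head (575,323), red handle top (480,329), yellow tongue running up to (541,245). The side view shows the red handle at (441,270), and a horizontal boom over the bench to the hitch's left. I'll enlarge the top view and compute positions.

```bash
cat > h.py <<'E'
import numpy as np, cv2
from scipy.spatial.transform import Rotation as Ro
from plant import robot
def cam(n):
    s=robot.read_state(); c=robot.read_camera(n)
    if n=="wrist":
        Rt=Ro.from_rotvec(s["orientation"]).as_matrix(); H=np.array(c["hand_eye"])
        Rc=Rt@H[:3,:3]; tc=Rt@H[:3,3]+s["tool_pos"]; c["R"]=Rc.T; c["t"]=-Rc.T@tc
    return c
def ray(c,uv):
    p=cv2.undistortPoints(np.array([[uv]],float),c["mtx"],np.array(c["dist_coeffs"]))[0,0]
    R=np.array(c["R"]); return -R.T@c["t"], R.T@np.r_[p,1]
def atz(c,uv,z):
    o,d=ray(c,uv); return o+d*(z-o[2])/d[2]
def tri(c1,u1,c2,u2):
    (a,d),(b,e)=ray(c1,u1),ray(c2,u2)
    k=np.linalg.lstsq(np.c_[d,-e],b-a,rcond=None)[0]; p,q=a+k[0]*d,b+k[1]*e
    return (p+q)/2,np.linalg.norm(p-q)
def proj(c,X):
    return cv2.projectPoints(np.array(X,float).reshape(-1,3),cv2.Rodrigues(np.array(c["R"]))[0],np.array(c["t"]),c["mtx"],np.array(c["dist_coeffs"]))[0][:,0]
def frame(ball,yaw):
    c,s=np.cos(yaw),np.sin(yaw); return lambda p:np.array([ball[0]+c*p[0]-s*p[1],ball[1]+s*p[0]+c*p[1],p[2]])
E
python3 - <<'E'
from h import *
c=cam("top"); k=.64
print("tool R",Ro.from_rotvec(robot.read_state()["orientation"]).as_matrix().round(3))
for n,u,z in(("coupler",(524,338),.106),("green",(575,323),.088),("handle",(480,328),.137),("yellow far",(541,246),.1)):
    print(n,atz(c,(u[0]*k,u[1]*k),z).round(3))
s=cam("side"); print("boom end",tri(c,(352*k,312*k),s,(437*k,343*k)))
print("boom base",tri(c,(362*k,72*k),s,(118*k,350*k)))
a=c["color"][135:260,285:405,::-1]; cv2.imwrite("pics/top1.png",cv2.resize(a,None,fx=4.8,fy=4.8,interpolation=cv2.INTER_CUBIC))
E
```

```text
tool R [[ 0.27  -0.     0.963]
 [-0.963  0.001  0.27 ]
 [-0.001 -1.     0.   ]]
coupler [ 0.435 -0.214  0.106]
green [ 0.468 -0.318  0.088]
handle [ 0.449 -0.126  0.137]
yellow far [ 0.619 -0.25   0.1  ]
boom end (array([0.48671812, 0.12444656, 0.05589033]), np.float64(0.004855593453646721))
boom base (array([0.99507275, 0.12085196, 0.06207349]), np.float64(0.021904862919064846))
```

View pics/top1.png

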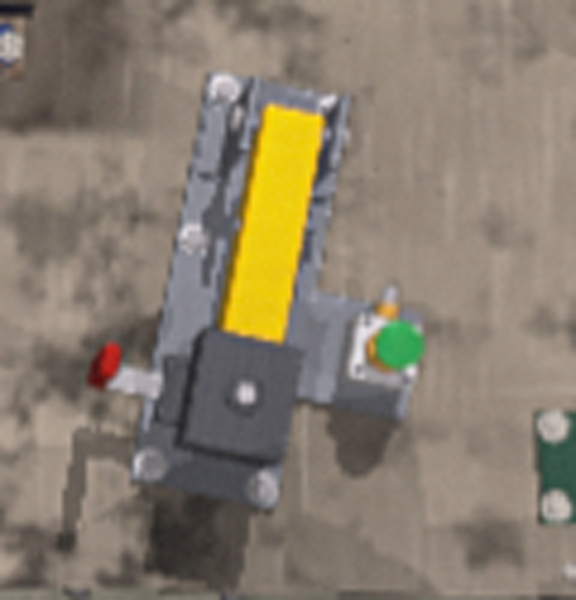

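```bash
python3 - <<'E'
from h import *
c=cam("top"); f=lambda u,v:(285+u/4.8-.4,135+v/4.8-.4)
nut=atz(c,f(246,393),.114); gr=atz(c,f(401,344),.088); ha=atz(c,f(111,358),.137)
M=np.array([nut,gr,ha])[:,:2]; P=np.array([[0,0],[.055,-.095],[0,.088]])
print(M.round(4))
A=(P-P.mean(0)); B=M-M.mean(0)
yaw=np.arctan2((A[:,0]*B[:,1]-A[:,1]*B[:,0]).sum(),(A*B).sum())
R=np.array([[np.cos(yaw),-np.sin(yaw)],[np.sin(yaw),np.cos(yaw)]])
o=M.mean(0)-R@P.mean(0); print("yaw",yaw,"ball",o,"resid",(M-(P@R.T+o)).round(4))
F=frame(o,yaw); print("plunger",F([.055,-.095,.088]),"grip",F([0,.088,.119]),"pivot",F([.18,0,.08]))
print("tongue far edge mid",atz(c,f(297,110),.1),"expected dir pivot")
E
```

```text
[[ 0.4336 -0.2143]
 [ 0.4692 -0.318 ]
 [ 0.4513 -0.1279]]
yaw -0.1980561249232207 ball [ 0.43384661 -0.2141934 ] resid [[-0.0003 -0.0002]
 [ 0.0001  0.0001]
 [ 0.0002  0.    ]]
plunger [ 0.46907885 -0.31815825  0.088     ] grip [ 0.45116183 -0.12791372  0.119     ] pivot [ 0.61032778 -0.24961089  0.08      ]
tongue far edge mid [ 0.61829594 -0.25117052  0.1       ] expected dir pivot
```

Fit residuals are below 1 mm, so I'll move above the plunger with the gripper shut and turned for the later grasp.

```bash
python3 -m inch '[[1,0.045,0.038,0,-0.16],[1,0.09,0.075,0,-0.32],[1,0.135,0.11,0,-0.472],[1,0.18,0.15,0,-0.472],[1,0.225,0.19,0,-0.472],[1,0.27,0.23,0,-0.472],[1,0.307,0.259,-0.02,-0.472],[1,0.307,0.259,-0.03,-0.472]]' 30; python3 - <<'E'
from h import *
c=cam("wrist"); cv2.imwrite("pics/w1.png",c["color"][:,:,::-1])
F=frame([.4338,-.2142],-.198)
print(proj(c,[F([.055,-.095,.088]),F([0,0,.114]),F([0,.088,.137]),F([.18,0,.08])]).round(0), robot.read_state()["tool_pos"], robot.read_state()["force"])
E
```

```text
t: 1.25
tool_pos: [0.4709, -0.3157, 0.1869]
orientation: [-1.11, 1.352, -1.349]
force: [-0.3, -0.9, 0.2]
opening: 0.0173
[[257. 194.]
 [135. 270.]
 [ -1. 286.]
 [128.  26.]] [ 0.46907559 -0.31662783  0.18545755] [-0.20838172 -0.93066813 -1.56918862]
```

View pics/w1.png

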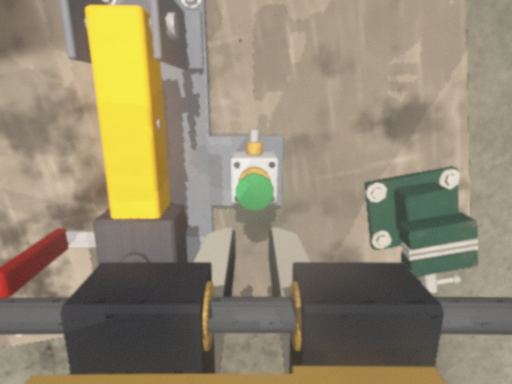

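The wrist view shows the green head at (254,191) against a prediction of (257,194), so the frame is confirmed within about 2 mm. Descending and pressing.

```bash
python3 -m inch '[[1,0,-0.001,-0.03,0],[1,0,-0.001,-0.06,0],[1,0,-0.001,-0.09,0],[1,0,-0.001,-0.095,0],[1,0,-0.001,-0.1,0],[1,0,-0.001,-0.104,0],[1,0,-0.001,-0.107,0],[1,0,-0.001,-0.107,0]]'
```

```text
t: 2.3
tool_pos: [0.4695, -0.3185, 0.0794]
orientation: [-1.111, 1.353, -1.35]
force: [-2.9, -2.7, 6.0]
opening: 0.0006
```

```bash
python3 -m inch '[[1,0,0,-0.002,0],[1,0,0,-0.004,0],[1,0,0,-0.005,0],[1,0,0,-0.005,0]]'
```

```text
t: 2.8
tool_pos: [0.4697, -0.3188, 0.0756]
orientation: [-1.111, 1.352, -1.351]
force: [-5.2, 2.3, 9.1]
opening: 0.0007
```

```bash
python3 -m inch '[[1,0,0,-0.002,0],[1,0,0,-0.004,0],[1,0,0,-0.004,0],[1,0,0,-0.004,0]]'
```

```text
t: 3.3
tool_pos: [0.4699, -0.3189, 0.0751]
orientation: [-1.112, 1.352, -1.351]
force: [-14.2, 9.1, 29.0]
opening: 0.0007
```

The stop is reached: the force rose to 29 N with only 0.5 mm more travel. Next I retract and go above the handle, half open.

```bash
python3 -m inch '[[1,0,0,0.03,0],[1,0,0,0.08,0],[0,0,0.02,0.125,0],[0,-0.004,0.06,0.125,0],[0,-0.01,0.11,0.125,0],[0,-0.015,0.16,0.125,0],[0,-0.019,0.191,0.125,0],[0,-0.019,0.191,0.125,0]]'; python3 - <<'E'
from h import *
c=cam("wrist"); cv2.imwrite("pics/w2.png",c["color"][:,:,::-1])
F=frame([.4338,-.2142],-.198)
print(proj(c,[F([a,b,.137]) for a in(-.011,.011) for b in (.082,.094)]).round(0)); s=robot.read_state();print(s["tool_pos"], F([0,.088,.119]),s["opening"],s["force"],Ro.from_rotvec(s["orientation"]).as_matrix().round(3))
E
```

```text
t: 4.3
tool_pos: [0.4512, -0.126, 0.2005]
orientation: [-1.112, 1.348, -1.349]
force: [0.1, -0.7, 0.0]
opening: 0.0464
[[264. 221.]
 [247. 221.]
 [264. 191.]
 [247. 191.]]
[ 0.45136847 -0.12720941  0.20050617] [ 0.45111037 -0.12791935  0.119     ] 0.04653987468032583 [ 0.2829254  -0.81810312  0.32744909] [[-0.191  0.     0.982]
 [-0.982 -0.001 -0.191]
 [ 0.    -1.     0.001]]
```

View pics/w2.png

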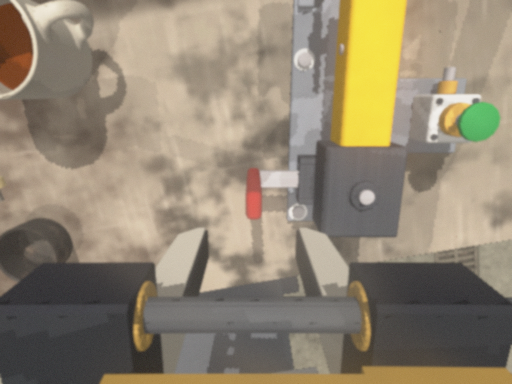

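The wrist view shows the handle top at about (247–262, 190–218), matching the prediction. Jaws straddle it, and the inner finger has room. Descending and gripping.

```bash
python3 -m inch '[[0,0,-0.001,-0.03,0],[0,0,-0.001,-0.06,0],[0,0,-0.001,-0.085,0],[0,0,-0.001,-0.098,0],[0,0,-0.001,-0.098,0],[1,0,-0.001,-0.098,0],[1,0,-0.001,-0.098,0],[1,0,-0.001,-0.098,0]]' 40; python3 -m inch '[[1,0,0,0,0],[1,0,0,0,0]]'
```

```text
t: 5.35
tool_pos: [0.4519, -0.1284, 0.1033]
orientation: [-1.111, 1.348, -1.351]
force: [-0.3, 0.1, 0.1]
opening: 0.0211
t: 5.6
tool_pos: [0.4521, -0.1275, 0.1035]
orientation: [-1.11, 1.348, -1.35]
force: [0.5, 5.8, 1.7]
opening: 0.0122
```

Gripped at 12.2 mm. Now I pull along stand +y.

```bash
python3 -m inch '[[1,0.001,0.005,0,0],[1,0.002,0.010,0,0],[1,0.0025,0.0125,0,0],[1,0.003,0.015,0,0],[1,0.003,0.015,0,0],[1,0.003,0.015,0,0]]'
```

```text
t: 6.35
tool_pos: [0.4548, -0.1139, 0.1034]
orientation: [-1.112, 1.347, -1.352]
force: [-1.6, -9.0, -3.3]
opening: 0.0118
```

```bash
python3 -m inch '[[1,0.0005,0.002,0,0],[1,0.0005,0.003,0,0],[1,0.0005,0.003,0,0]]'
```

```text
t: 6.72
tool_pos: [0.4549, -0.1135, 0.1032]
orientation: [-1.116, 1.345, -1.356]
force: [-2.2, -15.6, -2.9]
opening: 0.0115
```

The stop is confirmed: 15.6 N against the 9 N spring, with no further travel. Next I lift along the tongue's arc about the pivot, keeping the pull on.

```bash
python3 -m inch '[[1,0.002,0.002,0.007,0],[1,0.0043,0.0015,0.0143,0],[1,0.0068,0.001,0.0215,0],[1,0.0092,0.0005,0.0281,0]]'; python3 - <<'E'
from h import *
c=cam("side"); a=c["color"][125:215,190:325,::-1]; cv2.imwrite("pics/s2.png",cv2.resize(a,None,fx=5,fy=5,interpolation=cv2.INTER_CUBIC))
E
```

```text
t: 7.22
tool_pos: [0.4621, -0.115, 0.1302]
orientation: [-1.121, 1.348, -1.358]
force: [-3.8, -13.7, -6.4]
opening: 0.0116
```

View pics/s2.png

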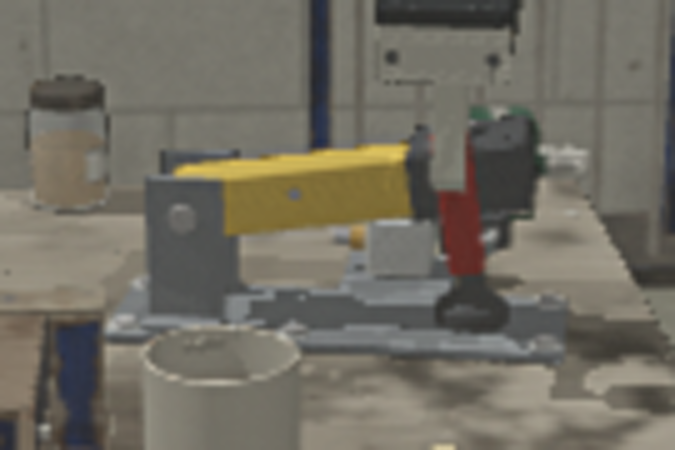

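The side crop shows the tongue raised, with its end lifting and the red handle leaning in the jaws at about (455,200). Continuing to the full height.

```bash
python3 -m inch '[[1,0.0035,0.001,0.007,0],[1,0.007,0.0005,0.014,0],[1,0.0105,0,-0.0,0]]' --help 2>/dev/null | head -0; python3 - <<'E'
from h import *
s=robot.read_state(); print(s["t"],s["tool_pos"],s["force"])
E
```

```text
7.275 [ 0.4626466  -0.11504518  0.13114057] [ -7.30181482 -12.82239244  -4.2877099 ]
```

That last command had a stray argument and a wrong row. It didn't run: the clock advanced only by the picture. Here is the correct move.

```bash
python3 -m inch '[[1,0.0032,0.001,0.007,0],[1,0.0065,0.0005,0.0135,0],[1,0.01,0,0.02,0],[1,0.0138,-0.001,0.0265,0],[1,0.0138,-0.001,0.0265,0],[1,0.0138,-0.001,0.0265,0]]'; python3 - <<'E'
from h import *
c=cam("side"); a=c["color"][125:215,190:325,::-1]; cv2.imwrite("pics/s3.png",cv2.resize(a,None,fx=5,fy=5,interpolation=cv2.INTER_CUBIC))
F=frame([.4338,-.2142],-.198); s=robot.read_state(); print(s["tool_pos"],s["force"],s["opening"])
for th in (0,.25,.3,.35):
    r=lambda x,z:(.18+x*np.cos(th)+z*np.sin(th), .08-x*np.sin(th)+z*np.cos(th))
    P=[(-.038,.032,.106),(.038,.032,.106),(-.038,.032,.06)]
    X=[]
    for x,y,z in P:
        a,b=r(x-.18,z-.08); X.append(F([a,y,b]))
    print(th,((proj(c,X)-[190,125])*5+2).round(0).tolist())
E
```

```text
t: 8.02
tool_pos: [0.4743, -0.1174, 0.1564]
orientation: [-1.125, 1.35, -1.359]
force: [-7.1, -10.2, -2.7]
opening: 0.0119
[ 0.47432852 -0.11740544  0.15641085] [ -7.16609596 -10.86081353  -2.90357425] 0.011586012812083919
0 [[534.0, 191.0], [410.0, 186.0], [532.0, 262.0]]
0.25 [[515.0, 106.0], [393.0, 131.0], [532.0, 177.0]]
0.3 [[509.0, 89.0], [388.0, 121.0], [529.0, 160.0]]
0.35 [[501.0, 73.0], [382.0, 110.0], [525.0, 143.0]]
```

View pics/s3.png

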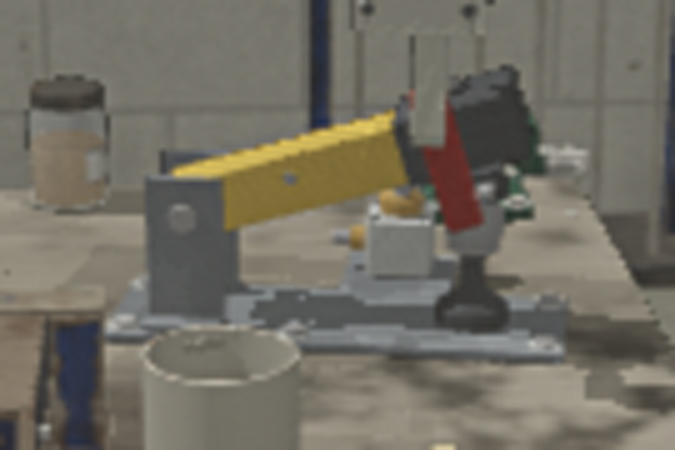

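```bash
python3 - <<'E'
from h import *
c=cam("side"); F=frame([.4338,-.2142],-.198)
for th in (.16,.27,.3,.33,.36):
    X=[]
    for x,y,z in [(-.038,-.032,.106),(.038,-.032,.106),(-.038,-.032,.06),(-.038,.032,.06)]:
        x-=.18;z-=.08; X.append(F([.18+x*np.cos(th)+z*np.sin(th),y,.08-x*np.sin(th)+z*np.cos(th)]))
    print(th,((proj(c,X)-[190,125])*5+2).round(0).tolist())
s=robot.read_state(); print(s["t"],s["tool_pos"],s["force"],np.abs(s["dq"]).max())
a=c["color"][130:180,265:305,::-1]; cv2.imwrite("pics/s4.png",cv2.resize(a,None,fx=12,fy=12,interpolation=cv2.INTER_CUBIC))
E
```

```text
0.16 [[529.0, 108.0], [411.0, 122.0], [539.0, 177.0], [534.0, 208.0]]
0.27 [[518.0, 72.0], [401.0, 99.0], [535.0, 141.0], [531.0, 170.0]]
0.3 [[514.0, 63.0], [398.0, 93.0], [534.0, 131.0], [529.0, 160.0]]
0.33 [[510.0, 53.0], [395.0, 87.0], [532.0, 121.0], [527.0, 150.0]]
0.36 [[506.0, 44.0], [392.0, 81.0], [529.0, 111.0], [524.0, 140.0]]
8.125 [ 0.47429091 -0.11741576  0.15640344] [ -6.87660669 -11.11502253  -3.96221619] 0.0010773270405913216
```

View pics/s4.png

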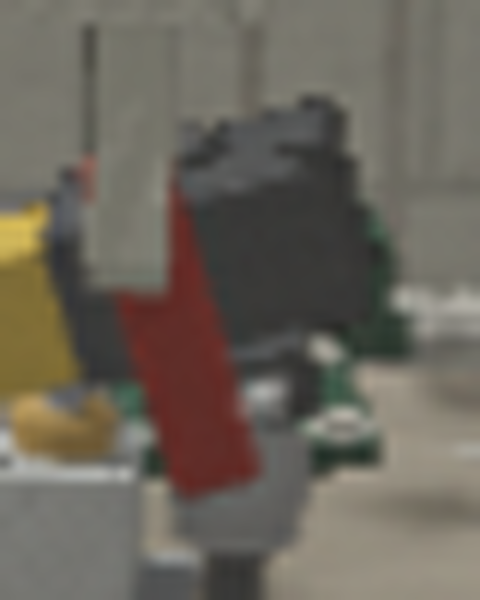

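The side crop puts the coupler corners at θ≈0.30 (about 52 mm lift), in agreement with the hand's rise. I'll raise it 3 mm more to reach the middle of the band.

```bash
python3 -m inch '[[1,0.001,0.0015,0.0015,0],[1,0.0018,0.0015,0.003,0],[1,0.0018,0.0015,0.003,0],[1,0.0018,0.0015,0.003,0]]'; python3 -m inch '[[1,0,0.0015,0.0005,0],[1,0,0.0015,0.0005,0],[1,0,0.0015,0.0005,0],[1,0,0.0015,0.0005,0]]'; python3 - <<'E'
from h import *
c=cam("side"); a=c["color"][125:215,190:325,::-1]; cv2.imwrite("pics/s5.png",cv2.resize(a,None,fx=5,fy=5,interpolation=cv2.INTER_CUBIC))
s=robot.read_state(); print(s["t"],s["tool_pos"],s["force"],s["opening"],np.abs(s["dq"]).max())
E
```

```text
t: 8.62
tool_pos: [0.4749, -0.1176, 0.1581]
orientation: [-1.129, 1.352, -1.361]
force: [-0.2, -12.3, -8.4]
opening: 0.0121
t: 9.12
tool_pos: [0.4744, -0.1176, 0.1575]
orientation: [-1.131, 1.352, -1.363]
force: [2.8, -12.3, -8.7]
opening: 0.0119
9.175 [ 0.47444271 -0.11754984  0.15751133] [  1.80038204 -11.87787417  -9.98190421] 0.011846259610893467 0.0031220861478607046
```

View pics/s5.png

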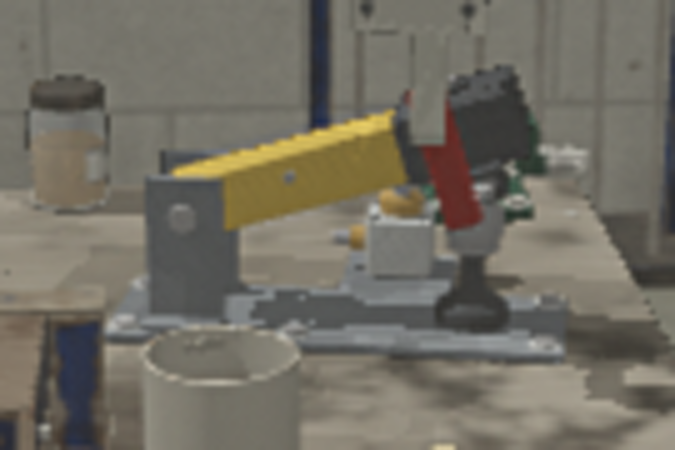

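```bash
python3 -m inch '[[1,0.0015,0.0015,0.002,0],[1,0.003,0.0015,0.004,0],[1,0.003,0.0015,0.004,0],[1,0.003,0.0015,0.004,0],[1,0.003,0.0015,0.004,0],[1,0.003,0.0015,0.004,0]]'; python3 - <<'E'
from h import *
for i in range(2):
    c=cam("side"); s=robot.read_state(); print(s["t"],s["tool_pos"],s["force"],s["opening"],np.abs(s["dq"]).max())
t=cam("top"); cv2.imwrite("pics/end.png",np.hstack([cv2.resize(c["color"][125:215,190:325,::-1],(400,267)),cv2.resize(t["color"][130:260,190:385,::-1],(400,267))]))
cv2.imwrite("pics/end.png",np.vstack([cv2.imread("pics/end.png"),np.hstack([cv2.resize(c["color"][:,:,::-1],(400,300)),cv2.resize(t["color"][:,:,::-1],(400,300))])]))
E
```

```text
t: 9.93
tool_pos: [0.4758, -0.1178, 0.1598]
orientation: [-1.135, 1.354, -1.365]
force: [-1.1, -13.4, -9.1]
opening: 0.0117
9.975 [ 0.47586915 -0.11784142  0.15983469] [ -1.14132118 -13.78935531 -10.16133296] 0.01178150375774303 0.00163953678683102
10.025 [ 0.4758753  -0.11785215  0.15982533] [ -0.83662837 -14.15956822  -9.12568235] 0.012167862591377634 0.0017350355810539272
```

View pics/end.png

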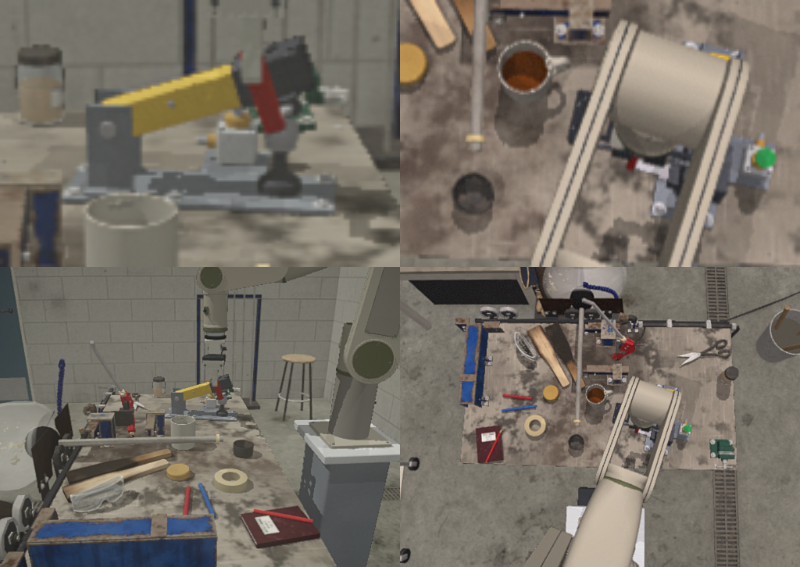

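The tongue is held up and still, and the bystanders are where they were. The hand has risen 56 mm since the lift began. Handing in.

```bash
python3 -c "
from plant import robot
robot.close_job(); s=robot.read_state(); print(s['t'],s['tool_pos'],s['opening'])"
```

```text
the job is handed in; nothing more can be done
the job is handed in; nothing more can be done
```

The job is handed in: the valve was vented first, then the tongue was lifted by the red handle. It was still held up, steady, when I closed the job at about 10 s.

- **Valve:** I pressed the green plunger to its stop. The force rose to 29 N with only 0.5 mm more travel in the last push.
- **Latch:** I gripped the red handle at 40 N, with the fingers about 12 mm apart. I pulled it about 14 mm along stand +y until the force climbed to about 15 N with no further movement, so it was on its stop. About 13–14 N of sideways pull was still on it at the end.
- **Lift:** The hand rose 56.6 mm along the tongue's arc. I estimate the coupler lift at about 54–55 mm, but that last figure is not measured directly. A side-camera check just before the final 3.4 mm of hand rise gave an angle of about 0.30 rad, or 52 mm, 1–2 mm less than the hand's rise implied.
- **Final state:** Joint speeds were below 0.002 rad/s, and the last side and top views showed the bystanders unmoved as far as they were visible.

One move command had a stray argument and a wrong row. It did not run, and I sent the correct one.

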